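Rack the fallen jar, then hold up the heaviest of three

ROBOT

A 6-joint arm with a two-finger parallel gripper is mounted at the origin on the work surface; the furniture and walls round the work are solid. World frame = base frame: x ahead of the robot, y to its left, z up, the work surface at z = 0. Lengths are in mm, angles in degrees, forces in N, time in s.
With the tool pointing down it reaches from about 350 to 850 mm from the base axis. Payload 8.1 kg.
Tool frame: the origin (TCP) lies between the finger pads; the fingertips stand 25 mm ahead of it and the grasp point (between the pads) lies 6 mm ahead of it (r.tcp_to_tips is the distance from the TCP to the fingertips, in mm); z points along the fingers, y is the line along which they close (so a half turn about z gives the same grasp; the last joint's range is limited). The gripper opens to 85 mm and grips with 20 to 120 N. Pads are 22 mm wide; open, the fingers measure 114 mm over their backs; the gripper's body (76 mm by 85 mm) begins 54 mm behind the grasp point. The pads swing forward as they close: fully open they stand 13 mm farther back than shut.
Start: joints at [-80.466, 7.471, 85.268, -0, 87.261, -4.893], TCP at [149.509, -581.079, 217.392] pointing down, gripper open.
Joint ranges: [-169.43, 169.43], [-51.17, 129.36], [1.28, 143.12], [-76.62, 256.62], [0, 156.53], [-152.29, 152.29]. Speed limits (degrees/s): [136.94, 136.94, 159.86, 180, 180, 180].

INTERFACE

Orientations are given as [roll, pitch, yaw] about the fixed x, y, z axes, in that order (R = Rz(yaw) Ry(pitch) Rx(roll)).
In Python, from bench import r gives the robot as it stands.
- The arm moves only by the tool apply_moves, never from a script. Its arguments are lists of equal length, an entry for each row: "angular": the turn, a rotation vector about the world's x, y, z in units of 8 degrees (1.0 is 8 degrees), a list of three; "travel": the shift along the world's x, y, z in units of 40 mm (1.0 is 40 mm), a list of three; "jaw": the opening, from 0 (shut) to 1 (fully open). A call has 1 to 20 rows; each row shifts and turns the commanded pose from where the row before left it; what a row does not reach is not made up. A row lasts 1/8 s, in which the tool goes at most 62.5 mm and 10.7 degrees, less where a joint would pass 70% of its speed; a pose out of reach is approached as far as the arm can. A call is refused whole if a number of a shift passes 1 or a number of a turn 1, either way. A call with a gripper value outside its range is refused whole. The fingers move at their own pace and stop on an object; "force" is the grip in N (left out, the last holds). Time passes only in rows, so rows that do not move let the fingers close. It gives the time, the measured TCP pose, the force, the opening and the grip force at its end, in the units of the state.
- r.sense(): the state, without advancing time (a new reading comes with each control period).
- r.snapshot(name): name is "scene" or "top"; returns a dict with "color" (480x640x3 uint8, red, green, blue), "fx", "fy", "cx", "cy" (pixels), "R" (3x3) and "t" (3): a world point X has camera coordinates R X + t. Camera axes: x right, y down, z forward; pixel columns grow to the right and rows downward; lengths in mm; the calibration is good to about 2 mm. A picture is of the moment at which its call begins. There is no depth.
- r.hand_in(): hands the job in; it is judged then, once.
The state is a dict: "time": time; "joint_pos": joint angles; "qd": joint speeds; "joint_efforts": joint torques, N m; "tool_pos": TCP position; "tcp_rot": TCP orientation; "ft_force": force on the tool from outside, world axes, zero at the start; "wrist_torque": the same for the moment, N m; "finger_gap": finger opening in mm; "grip_force": force on a finger pad.
Only numpy, scipy, OpenCV 4.12 (cv2) and the standard library are available. Lean on these libraries where they do the work, as an engineer would, in place of code of your own. Each camera call takes 0.05 s, during which the arm holds its last target. There are 200 camera calls.

TASK

One of the three identical white screw jars has been knocked over: first stand it upright in the empty middle pocket of the jar rack and let go of it. The next kit needs the one full jar, plainly heavier than the other two: lift them to feel which it is, and finish holding that one up, upright and still, its underside about 20 cm above the bench, with the other two standing upright, fully down, in pockets of the rack. Leave everything else where it is; the program ends while the full jar is still held up.

Things in the scene. Friction and masses are not known exactly. Their poses are not given: they have to be found in the camera images.
- packing_tray: white tray with lattice sides, fixed to the bench; all three jars and the rack are in it. Its flat floor is 3 mm above the bench; its upright walls reach 55 mm above the bench, the near one crosses in front of the robot 0.297 m before the tray's centre, the side walls run 0.197 m left and right of it; inside it is 0.39 m wide. Origin under its centre
- rack: jar rack, fixed in the tray: light wooden block, 72 mm deep by 286 mm wide (along its y), 30 mm high (top 33 mm above the bench), with three round pockets in a row 95 mm apart along its y. Origin at the centre of its underside; its x axis points away from the robot, its y axis to the robot's left; it may be turned a little
- pocket_left (a point): centre of the floor of the left (robot's left, +y) pocket of the jar rack (19 mm above the bench, 14 mm below the rack's top). Round pocket, 51 mm wide, 2 mm chamfer; a jar stands upright in it with 2.5 mm of play all round and 62 mm of it showing above the rack's top; a jar stands in it at the start
- pocket_middle (a point): centre of the floor of the middle pocket of the jar rack (19 mm above the bench, 14 mm below the rack's top). Round pocket, 51 mm wide, 2 mm chamfer; a jar stands upright in it with 2.5 mm of play all round and 62 mm of it showing above the rack's top; EMPTY at the start
- pocket_right (a point): centre of the floor of the right (-y) pocket of the jar rack (19 mm above the bench, 14 mm below the rack's top). Round pocket, 51 mm wide, 2 mm chamfer; a jar stands upright in it with 2.5 mm of play all round and 62 mm of it showing above the rack's top; a jar stands in it at the start
- jar_a_centre (a point): centre of jar A (on its axis, 38 mm from either end). One of three alike closed jars: white, red screw cap (from 62 mm up, as wide as the body), 46 mm across, 76 mm tall. z axis from underside to cap. Stands in the left or the right pocket at the start. 0.1 to 0.6 kg with its unseen filling; the full one is at least 0.12 kg heavier than either other.
- jar_b_centre (a point): centre of jar B (on its axis, 38 mm from either end). One of three alike closed jars: white, red screw cap (from 62 mm up, as wide as the body), 46 mm across, 76 mm tall. z axis from underside to cap. Stands in the left or the right pocket at the start. 0.1 to 0.6 kg with its unseen filling; the full one is at least 0.12 kg heavier than either other.
- jar_c_centre (a point): centre of jar C (on its axis, 38 mm from either end). One of three alike closed jars: white, red screw cap (from 62 mm up, as wide as the body), 46 mm across, 76 mm tall. z axis from underside to cap. The fallen one: lies on its side on the tray's floor in front of the rack, cap end towards the robot's left; it can roll. 0.1 to 0.6 kg with its unseen filling; the full one is at least 0.12 kg heavier than either other.
- tan_jar: bystander, loose: smaller tan jar with black cap, 43 mm across, 66 mm tall, standing on the bench left of the tray; origin at the centre of its underside
- blue_screwdriver: bystander, loose: screwdriver with blue handle, 28x172x28 mm, lying; origin under its middle
- tape_measure: bystander, loose: yellow tape measure, 66x74x36 mm; origin under its middle
- black_tape: bystander, loose: small roll of black tape, 53x51x19 mm, lying flat; origin under its middle
- red_pliers: bystander, loose: pliers with red grips, 60x187x14 mm, lying; origin under their middle
Things that resemble listed ones, but are neither listed nor needed, are in the scene too. What is shaped like the part that bears jar_b_centre but green or turquoise is not meant.

How it is judged (in metres and radians):
On the way:
1. the fallen jar stands upright in the middle pocket of the rack, let go (horizontal distance between jar_c_centre and pocket_middle below 0.006 m and z of jar_c_centre in the frame of rack below 0.058 m and angle between jar_c_centre's own z axis and vertical below 0.1 rad and contact force between jar_c and the fingers below 0.2 N and linear speed of jar_c below 0.02 m/s), for 0.2 s.
At the end, for the whole second after the job is handed in: the heaviest jar is held still by the fingers, its underside 15 cm or more above the bench, leaning under 17 degrees; the other two (each under 0.32 kg) stand upright in pockets of the rack, fully down, not touched (((height (world z) of jar_a_centre above 0.188 m and angle between jar_a_centre's own z axis and vertical below 0.3 rad and contact force between jar_a and the fingers above 0.7 N and linear speed of jar_a below 0.03 m/s and (horizontal distance between jar_b_centre and pocket_left below 0.006 m or horizontal distance between jar_b_centre and pocket_middle below 0.006 m or horizontal distance between jar_b_centre and pocket_right below 0.006 m) and z of each of jar_b_centre, jar_c_centre in the frame of rack below 0.058 m and angle between each of jar_b_centre, jar_c_centre's own z axis and vertical below 0.1 rad and contact force between each of jar_b, jar_c and the fingers below 0.2 N and (horizontal distance between jar_c_centre and pocket_left below 0.006 m or horizontal distance between jar_c_centre and pocket_middle below 0.006 m or horizontal distance between jar_c_centre and pocket_right below 0.006 m)) or (height (world z) of jar_b_centre above 0.188 m and angle between jar_b_centre's own z axis and vertical below 0.3 rad and contact force between jar_b and the fingers above 0.7 N and linear speed of jar_b below 0.03 m/s and (horizontal distance between jar_a_centre and pocket_left below 0.006 m or horizontal distance between jar_a_centre and pocket_middle below 0.006 m or horizontal distance between jar_a_centre and pocket_right below 0.006 m) and z of each of jar_a_centre, jar_c_centre in the frame of rack below 0.058 m and angle between each of jar_a_centre, jar_c_centre's own z axis and vertical below 0.1 rad and contact force between each of jar_a, jar_c and the fingers below 0.2 N and (horizontal distance between jar_c_centre and pocket_left below 0.006 m or horizontal distance between jar_c_centre and pocket_middle below 0.006 m or horizontal distance between jar_c_centre and pocket_right below 0.006 m)) or (height (world z) of jar_c_centre above 0.188 m and angle between jar_c_centre's own z axis and vertical below 0.3 rad and contact force between jar_c and the fingers above 0.7 N and linear speed of jar_c below 0.03 m/s and (horizontal distance between jar_a_centre and pocket_left below 0.006 m or horizontal distance between jar_a_centre and pocket_middle below 0.006 m or horizontal distance between jar_a_centre and pocket_right below 0.006 m) and z of each of jar_a_centre, jar_b_centre in the frame of rack below 0.058 m and angle between each of jar_a_centre, jar_b_centre's own z axis and vertical below 0.1 rad and contact force between each of jar_a, jar_b and the fingers below 0.2 N and (horizontal distance between jar_b_centre and pocket_left below 0.006 m or horizontal distance between jar_b_centre and pocket_middle below 0.006 m or horizontal distance between jar_b_centre and pocket_right below 0.006 m))) and contact force between each of jar_a, jar_b, jar_c and rack below 3.2 N); the arm keeps its last pose, push and grip.
It fails at once if a bystander (tan jar) is shifted by more than 4 cm (distance of tan_jar from where it was at the start of the episode above 0.04 m).
It fails at once if a bystander (blue screwdriver) is shifted by more than 4 cm (distance of blue_screwdriver from where it was at the start of the episode above 0.04 m).
It fails at once if a bystander (tape measure) is shifted by more than 4 cm (distance of tape_measure from where it was at the start of the episode above 0.04 m).
It fails at once if a bystander (black tape) is shifted by more than 4 cm (distance of black_tape from where it was at the start of the episode above 0.04 m).
It fails at once if a bystander (red pliers) is shifted by more than 4 cm (distance of red_pliers from where it was at the start of the episode above 0.04 m).
It also fails if it takes over 72 s, if anything falls off the work surface, if the arm or the gripper's body presses on something with over 40 N, if the wrist force passes 120 N, or if a joint passes its speed limit or range.

## Working session

There is one attempt and no reset: what is moved stays moved. The work goes in short steps, Python scripts to look and compute and a tool call to move; the robot and the scene stay as the last step left them, time stands still between calls to the robot, and variables do not carry over. Pictures are saved under pics/ and viewed, at most 10 in all, crops included, and the job is handed in when it is done.

Besides the shell and the picture viewer there is one more tool, called by a JSON object that holds its "op" and its "data", one argument or row to a line. apply_moves: Moves the arm, as the interface text tells. Its arguments: {"type":"object","properties":{"angular":{"type":"array"},"travel":{"type":"array"},"jaw":{"type":"array"},"force":{"type":"number"}},"required":["angular","travel","jaw"]}

```bash
ls; mkdir -p pics; cat > h.py <<'E'
import numpy as np, cv2
from bench import r
def snap(n,f=None):
    s=r.snapshot(n)
    if f: cv2.imwrite('pics/'+f,s['color'][:,:,::-1])
    return s
def ray(s,u,v,z):
    R=np.array(s['R']);t=np.array(s['t']);c=-R.T@t
    d=R.T@np.array([(u-s['cx'])/s['fx'],(v-s['cy'])/s['fy'],1])
    return c+d*(z-c[2])/d[2]
def proj(s,X):
    p=np.array(s['R'])@np.array(X,float)+np.array(s['t']);return [s['fx']*p[0]/p[2]+s['cx'],s['fy']*p[1]/p[2]+s['cy']]
E
python3 - <<'E'
from h import *
for n in('scene','top'):
    s=snap(n,n+'0.png');print(n,-np.array(s['R']).T@np.array(s['t']),np.array(s['R']).round(2).tolist(),s['fx'])
print(r.sense())
E
```

```text
pics
scene [182.71293614 545.14660663 923.27882762] [[-0.84, -0.55, -0.0], [-0.42, 0.65, -0.63], [0.35, -0.53, -0.78]] 568.8838525126436
top [ 505.82951104  -25.47273287 1214.06216865] [[-0.0, -1.0, -0.0], [-1.0, 0.0, -0.06], [0.06, 0.0, -1.0]] 540.349340716761
{'time': 0.1, 'joint_pos': array([-8.04665250e+01,  7.51462667e+00,  8.53222113e+01, -5.09129707e-04,
        8.72609153e+01, -4.89377025e+00]), 'qd': array([ 0.06117892, -0.19984057, -0.10215931,  0.07375915, -0.00398985,
        0.01012986]), 'joint_efforts': array([ 1.07848027e-03, -5.70951676e+01, -5.01939940e+01, -2.89640293e-04,
        8.12864135e-03,  3.84457394e-06]), 'tool_pos': array([ 149.41627699, -580.56898901,  216.41719063]), 'tcp_rot': array([-1.79902560e+02, -7.83253806e-03,  1.44272634e+01]), 'ft_force': array([-0.41360406, -0.32344803,  1.04487338]), 'wrist_torque': array([-0.00266934,  0.03666467,  0.00543462]), 'grip_force': 0.0, 'finger_gap': 85.40436972493106}
```

View pics/top0.png

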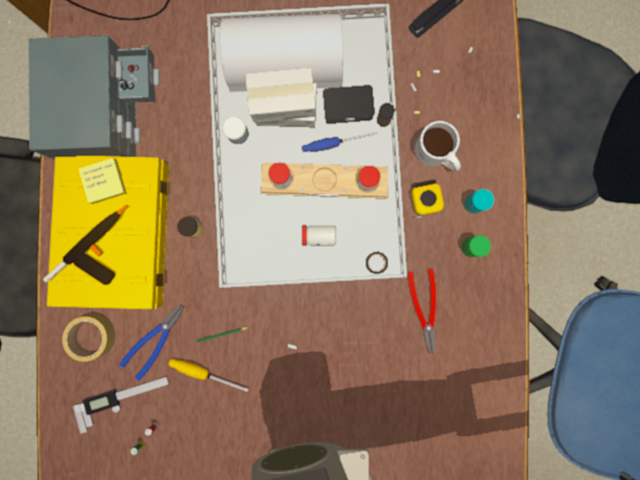

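View pics/scene0.png

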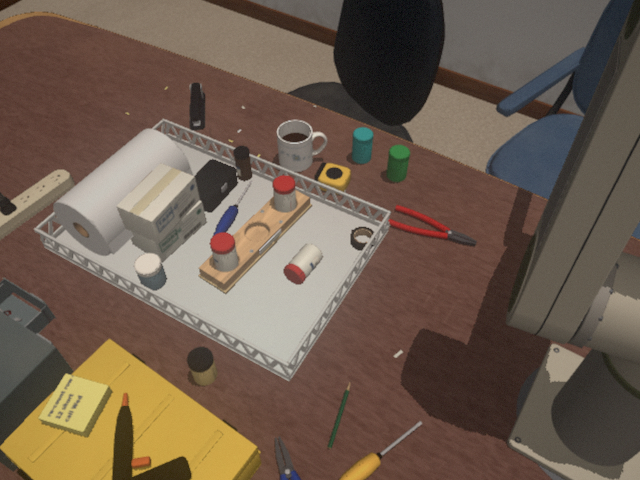

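The top view shows the fallen jar at (319,236), its cap to the left at (304,236). Jars stand at (279,175) and (369,177), and the empty pocket is at (324,179). Lookalikes are the turquoise jar (480,200) and the green one (478,246), the tan jar (189,227), and the white-lidded jar (234,129). By the description I choose the three red-capped white jars inside the tray.

```bash
cat > m.py <<'E'
from h import *
def measure(s,zs=None,boxes=None):
    hsv=cv2.cvtColor(s['color'],cv2.COLOR_RGB2HSV)
    red=cv2.inRange(hsv,(0,130,60),(6,255,255))|cv2.inRange(hsv,(172,130,60),(179,255,255))
    n,l,st,c=cv2.connectedComponentsWithStats(red)
    return [(st[i].tolist(),c[i].round(1).tolist()) for i in range(1,n) if st[i][4]>60],red
E
python3 - <<'E'
from m import *
s=snap('top');o,_=measure(s)
for st,c in o: print('top',st,c,'z95',ray(s,*c,95).round(1),'z26',ray(s,*c,26).round(1))
s2=snap('scene');o2,_=measure(s2)
for st,c in o2: print('scene',st,c)
# fallen jar: white+red blob, in top, over tray floor grey
g=s['color'][205:265,280:360].copy()
print(s['color'][236,[285,290,296,304,312,320,330,334,338,345]].tolist()); print(s['color'][[215,222,226,230,236,242,246,248,252],320].tolist())
a=cv2.resize(s['color'][130:280,250:410],None,fx=4,fy=4,interpolation=cv2.INTER_CUBIC);cv2.imwrite('pics/c1.png',a[:,:,::-1][:600])
E
```

```text
top [269, 163, 21, 21, 348] [278.9, 172.9] z95 [703.5  76.9  95. ] z26 [715.6  83.2  26. ]
top [359, 166, 21, 21, 357] [368.9, 176.1] z95 [ 695.7 -111.1   95. ] z26 [ 707.4 -116.3   26. ]
top [302, 226, 5, 19, 80] [303.8, 234.8] z95 [573.6  25.1  95. ] z26 [577.8  28.2  26. ]
top [408, 268, 29, 61, 797] [424.0, 298.2] z95 [ 441.7 -222.1   95. ] z26 [ 437.7 -234.2   26. ]
scene [273, 175, 22, 19, 329] [283.6, 184.1]
scene [389, 205, 61, 35, 813] [420.1, 223.8]
scene [210, 232, 25, 21, 378] [222.1, 242.2]
scene [286, 264, 19, 17, 123] [295.9, 270.4]
[[216, 218, 208], [217, 218, 208], [216, 218, 209], [225, 61, 48], [230, 225, 208], [234, 229, 213], [237, 235, 218], [213, 211, 194], [216, 217, 209], [216, 218, 209]]
[[216, 217, 208], [216, 217, 209], [181, 176, 162], [219, 213, 197], [234, 229, 213], [213, 208, 192], [195, 195, 186], [217, 219, 210], [216, 217, 209]]
```

View pics/c1.png

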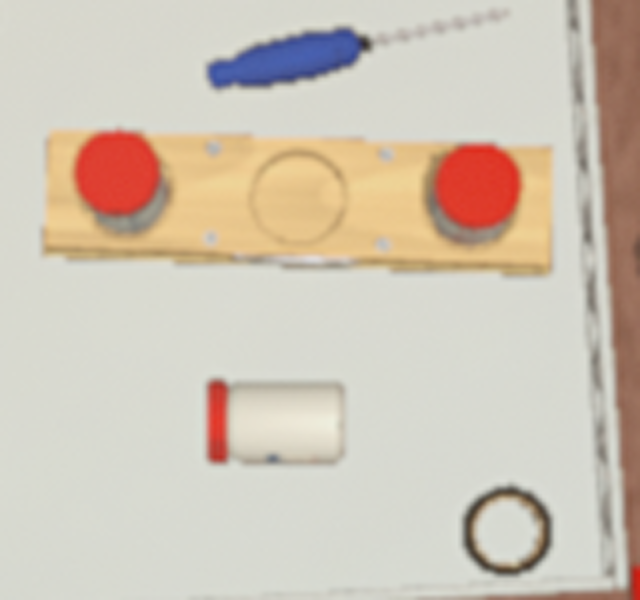

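The crop confirms the choice: two red caps in the outer pockets, the empty pocket circle at full-image (324.7,179), and the fallen jar spanning columns 302–336 and rows 225–245.5 with its cap on the left. The black tape roll is at (377,262).

```bash
python3 - <<'E'
from m import *
s=snap('top'); s2=snap('scene')
print('pocket',ray(s,324.7,179,33).round(1))
for n,u,v in(('capend',302,235),('bottom',336,235.4),('far',319,225.3),('near',319,245.5)): print(n,ray(s,u,v,26).round(1))
# jar axis: red centre vs. body midline
img=s['color'].astype(int)
hsv=cv2.cvtColor(s['color'],cv2.COLOR_RGB2HSV)
for c in(303,305,312,320,330,334):
    col=img[215:258,c]; d=np.abs(col-np.array([216,217,208])).sum(1)>14; k=np.where(d)[0]+215
    print(c,k.min(),k.max())
# cross-view check of caps at z=95 (scene), cap of fallen
for c in((283.6,184.1),(222.1,242.2)): print('scene cap',ray(s2,*c,92).round(1))
for X in((700,-17,33),(575,30,26),(575,-44,26)): print(np.round(proj(s2,X)))
print([n for n in dir(r) if n[0]!='_'])
E
```

```text
pocket [700.3 -18.4  33. ]
capend [577.4  32.2  26. ]
bottom [576.1 -42.7  26. ]
far [598.6  -5.3  26. ]
near [554.   -5.2  26. ]
303 224 246
305 224 246
312 225 246
320 225 246
330 225 246
334 225 246
scene cap [ 696.3 -106.8   92. ]
scene cap [704.7  81.3  92. ]
[258. 230.]
[296. 275.]
[316. 249.]
['PlanningError', 'hand_in', 'sense', 'snapshot', 'tcp_to_tips']
```

{"op": "apply_moves", "data": {
  "angular": [
    [0,0,0.525],
    [0,0,0.525],
    [0,0,0.525],
    [0,0,0.525],
    [0,0,0.525],
    [0,0,0.525],
    [0,0,0.525],
    [0,0,0.525],
    [0,0,0.525],
    [0,0,0.525],
    [0,0,0.525],
    [0,0,0.525],
    [0,0,0.525],
    [0,0,0.525],
    [0,0,0.525],
    [0,0,0.525],
    [0,0,0.525],
    [0,0,0.525],
    [0,0,0],
    [0,0,0]
  ],
  "travel": [
    [0.593,0.834,0],
    [0.593,0.834,0],
    [0.593,0.834,0],
    [0.593,0.834,0],
    [0.593,0.834,0],
    [0.593,0.834,0],
    [0.593,0.834,0],
    [0.593,0.834,0],
    [0.593,0.834,0],
    [0.593,0.834,0],
    [0.593,0.834,0],
    [0.593,0.834,0],
    [0.593,0.834,0],
    [0.593,0.834,0],
    [0.593,0.834,0],
    [0.593,0.834,0],
    [0.593,0.834,0],
    [0.593,0.834,0],
    [0,0,0],
    [0,0,0]
  ],
  "jaw": [1,1,1,1,1,1,1,1,1,1,1,1,1,1,1,1,1,1,1,1],
  "force": 40
}}

```text
time: 2.8
tool_pos: [576.2, 19.3, 217.1]
tcp_rot: [-180.0, 0.0, 90.0]
ft_force: [-0.3, -0.1, 0.5]
finger_gap: 85.4
grip_force: 0.0
```

{"op": "apply_moves", "data": {
  "angular": [
    [-0.703,0,0],
    [-0.703,0,0],
    [-0.703,0,0],
    [-0.703,0,0],
    [-0.703,0,0],
    [-0.703,0,0],
    [-0.703,0,0],
    [-0.704,0,0],
    [0,0,0],
    [0,0,0]
  ],
  "travel": [
    [0,-0.03,-0.3],
    [0,-0.03,-0.3],
    [0,-0.03,-0.3],
    [0,-0.03,-0.3],
    [0,-0.03,-0.3],
    [0,-0.03,-0.3],
    [0,-0.03,-0.3],
    [0,-0.03,-0.3],
    [0,0,0],
    [0,0,0]
  ],
  "jaw": [1,1,1,1,1,1,1,1,1,1]
}}

```text
time: 4.05
tool_pos: [576.8, 9.2, 122.3]
tcp_rot: [180.0, 44.9, 89.9]
ft_force: [1.1, 0.7, 0.2]
finger_gap: 85.3
grip_force: 0.0
```

```bash
python3 - <<'E'
from m import *
print(r.sense()['joint_pos'].round(1)); s=snap('scene'); cv2.imwrite('pics/c2.png',s['color'][100:380,120:520,::-1]);s=snap('top')
E
```

```text
[ 21.   23.7  88.5 -41.2  88.1  30.1]
```

View pics/c2.png

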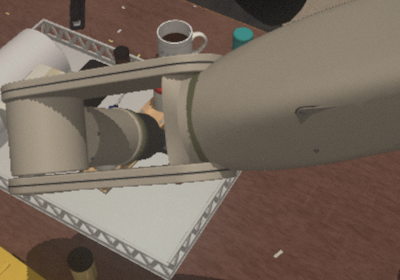

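The scene crop shows the tilted wrist well clear above the tray and tan jar, and it hides the jar. Descending to straddle the jar.

{"op": "apply_moves", "data": {
  "angular": [
    [0,0,0],
    [0,0,0],
    [0,0,0],
    [0,0,0],
    [0,0,0],
    [0,0,0],
    [0,0,0],
    [0,0,0],
    [0,0,0],
    [0,0,0]
  ],
  "travel": [
    [0,0,-0.35],
    [0,0,-0.35],
    [0,0,-0.35],
    [0,0,-0.35],
    [0,0,-0.3],
    [0,0,-0.2],
    [0,0,-0.2],
    [0,0,-0.1],
    [0,0,0],
    [0,0,0]
  ],
  "jaw": [1,1,1,1,1,1,1,1,1,1]
}}

```text
time: 5.4
tool_pos: [576.8, 9.9, 33.8]
tcp_rot: [180.0, 45.0, 90.0]
ft_force: [1.0, 0.0, 0.3]
finger_gap: 85.2
grip_force: 0.0
```

```bash
python3 - <<'E'
from m import *
s=snap('top'); o,_=measure(s); print(o); cv2.imwrite('pics/c3.png',cv2.resize(s['color'][190:280,240:360],None,fx=4,fy=4)[:,:,::-1])
E
```

```text
[([269, 163, 21, 21, 350], [278.9, 172.9]), ([359, 166, 21, 21, 355], [368.9, 176.1]), ([302, 226, 5, 19, 82], [303.8, 234.9]), ([408, 268, 29, 61, 792], [424.0, 298.2])]
```

View pics/c3.png

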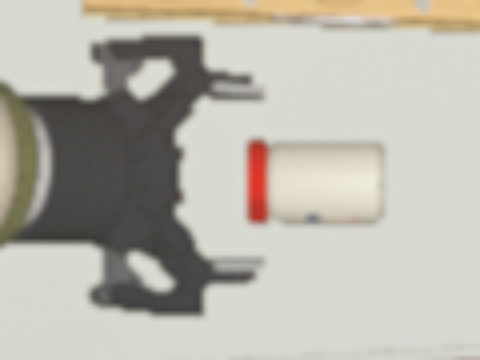

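```bash
python3 - <<'E'
from m import *
print(r.tcp_to_tips); q=r.sense(); print(q['tool_pos'],q['joint_pos'],q['tcp_rot'])
s=snap('top')
for k in(0,12,25,-48,-90): 
    p=np.array(q['tool_pos'])+k*np.array([0,-.7071,-.7071]); print(k,p.round(),np.round(proj(s,p),1), 'crop',(np.array(proj(s,p))-[240,190])*4)
E
```

```text
25.0
[576.77633429   9.89298901  33.84475149] [ 21.12128465  31.17179766  89.10751065 -41.75362485  82.12529876
  35.59663184] [179.96894778  44.98853615  89.99612928]
0 [577.  10.  34.] [312. 235.] crop [288.08645553 180.00104767]
12 [577.   1.  25.] [316.  235.2] crop [303.94832749 180.84943135]
25 [577.  -8.  16.] [320.2 235.4] crop [320.88044345 181.7550578 ]
-48 [577.  44.  68.] [295.6 234.1] crop [222.31003079 176.48294806]
-90 [577.  74.  97.] [280.4 233.3] crop [161.50315585 173.23064842]
```

{"op": "apply_moves", "data": {
  "angular": [
    [0,0,0],
    [0,0,0],
    [0,0,0],
    [0,0,0]
  ],
  "travel": [
    [0,0,0],
    [0,0,0],
    [0,0,0],
    [0,0,0]
  ],
  "jaw": [0.66,0.66,0.66,0.66]
}}

```text
time: 6.0
tool_pos: [576.5, 9.8, 33.4]
tcp_rot: [-180.0, 45.0, 90.0]
ft_force: [-0.6, -0.2, 0.4]
finger_gap: 56.5
grip_force: 0.0
```

```bash
python3 - <<'E'
from m import *
s=snap('top'); o,_=measure(s); print(o); cv2.imwrite('pics/c4.png',cv2.resize(s['color'][190:280,240:360],None,fx=4,fy=4)[:,:,::-1])
E
```

```text
[([269, 163, 21, 21, 350], [278.9, 172.9]), ([359, 166, 21, 21, 357], [368.9, 176.1]), ([302, 226, 5, 19, 81], [303.8, 234.9]), ([407, 268, 30, 61, 796], [423.9, 298.2])]
```

View pics/c4.png

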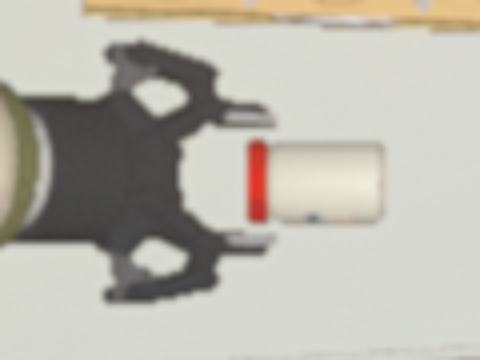

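```bash
python3 - <<'E'
from m import *
s=snap('top'); g=s['color'].astype(int).sum(2)//3
for c in(296,300,303,306,308,310,312): print(c,g[212:224,c],g[245:258,c])
E
```

```text
296 [218 213 173 102  69  85 117 136 110 115 189 213] [216 212 175 124 110  96  78  68 115 190 213 216 216]
300 [215 217 214 176 103 103 161 174 139 119 187 215] [215 212 180 151 163 157 116  72 114 190 214 215 214]
303 [214 216 213 174 100  92 153 173 142 123 188 211] [135 192 211 191 172 162 124  76 113 190 214 215 213]
306 [214 215 216 211 178 135 144 165 153 136 188 213] [147 195 210 187 165 158 137 131 172 204 214 214 213]
308 [214 214 214 215 214 209 192 179 166 156 190 214] [202 216 212 187 171 178 198 211 214 215 214 212 213]
310 [214 213 213 213 214 214 214 213 213 213 214 216] [179 202 213 214 213 212 213 214 214 213 213 214 213]
312 [214 213 214 214 214 213 214 214 213 214 214 215] [159 192 213 215 213 213 213 213 213 213 214 213 213]
```

{"op": "apply_moves", "data": {
  "angular": [
    [0,0,0],
    [0,0,0],
    [0,0,0],
    [0,0,0],
    [0,0,0],
    [0,0,0]
  ],
  "travel": [
    [0,0,-0.05],
    [0,0,-0.05],
    [0,0,-0.05],
    [0,0,-0.05],
    [0,0,0],
    [0,0,0]
  ],
  "jaw": [0.66,0.66,0.66,0.66,0.66,0.66]
}}

```text
time: 6.85
tool_pos: [576.5, 9.8, 25.4]
tcp_rot: [-180.0, 45.0, 90.0]
ft_force: [0.5, -0.1, 0.2]
finger_gap: 56.3
grip_force: 0.0
```

{"op": "apply_moves", "data": {
  "angular": [
    [0,0,0],
    [0,0,0],
    [0,0,0],
    [0,0,0],
    [0,0,0],
    [0,0,0]
  ],
  "travel": [
    [0,0,-0.05],
    [0,0,-0.05],
    [0,0,-0.05],
    [0,0,0],
    [0,0,0],
    [0,0,0]
  ],
  "jaw": [0.66,0.66,0.66,0.66,0.66,0.66]
}}

```text
time: 7.6
tool_pos: [576.5, 9.8, 19.5]
tcp_rot: [-180.0, 45.0, 90.0]
ft_force: [-1.3, 0.8, -0.3]
finger_gap: 56.2
grip_force: 0.0
```

{"op": "apply_moves", "data": {
  "angular": [
    [0,0,0],
    [0,0,0],
    [0,0,0],
    [0,0,0],
    [0,0,0],
    [0,0,0],
    [0,0,0],
    [0,0,0],
    [0,0,0]
  ],
  "travel": [
    [0,-0.175,0],
    [0,-0.175,0],
    [0,-0.175,0],
    [0,-0.175,0],
    [0,0,-0.05],
    [0,0,-0.05],
    [0,0,-0.05],
    [0,0,0],
    [0,0,0]
  ],
  "jaw": [0.66,0.66,0.66,0.66,0.66,0.66,0.66,0.66,0.66]
}}

```text
time: 8.72
tool_pos: [576.5, -18.1, 13.4]
tcp_rot: [-180.0, 45.0, 90.1]
ft_force: [0.4, 0.1, 0.3]
finger_gap: 56.3
grip_force: 0.0
```

```bash
python3 - <<'E'
from m import *
s=snap('top'); o,_=measure(s); print(o);q=r.sense();print(q['ft_force'],q['wrist_torque'],q['tool_pos']); cv2.imwrite('pics/c5.png',np.hstack([cv2.resize(s['color'][190:280,240:360],None,fx=3,fy=3),cv2.resize(snap('scene')['color'][180:360,180:380],(300,270))])[:,:,::-1])
E
```

```text
[([269, 163, 21, 21, 350], [278.9, 172.9]), ([359, 166, 21, 21, 356], [368.9, 176.1]), ([302, 225, 5, 21, 84], [303.8, 234.5]), ([408, 268, 29, 61, 792], [423.9, 298.2])]
[ 0.20900281 -0.32000876  0.6750023 ] [3.87461383e-01 8.60169534e-03 3.27602666e-04] [576.53794952 -18.07739161  13.43947646]
```

View pics/c5.png

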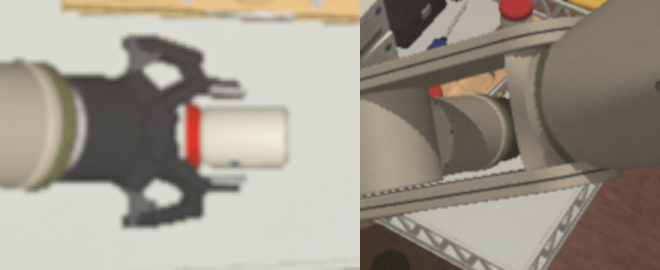

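{"op": "apply_moves", "data": {
  "angular": [
    [0,0,0],
    [0,0,0],
    [0,0,0],
    [0,0,0],
    [0,0,0],
    [0,0,0]
  ],
  "travel": [
    [0,0,-0.05],
    [0,0,-0.05],
    [0,0,-0.05],
    [0,0,0],
    [0,0,0],
    [0,0,0]
  ],
  "jaw": [0.66,0.66,0.66,0.66,0.66,0.66]
}}

```text
time: 9.57
tool_pos: [576.6, -18.2, 7.5]
tcp_rot: [-180.0, 45.0, 90.0]
ft_force: [0.0, 0.5, -0.4]
finger_gap: 56.3
grip_force: 0.0
```

{"op": "apply_moves", "data": {
  "angular": [
    [0,0,0],
    [0,0,0],
    [0,0,0],
    [0,0,0],
    [0,0,0]
  ],
  "travel": [
    [0,0,-0.05],
    [0,0,-0.05],
    [0,0,0],
    [0,0,0],
    [0,0,0]
  ],
  "jaw": [0.66,0.66,0.66,0.66,0.66]
}}

```text
time: 10.2
tool_pos: [576.5, -18.2, 3.4]
tcp_rot: [-180.0, 45.0, 90.0]
ft_force: [0.2, 1.2, 0.1]
finger_gap: 56.3
grip_force: 0.0
```

```bash
python3 - <<'E'
from m import *
s=snap('top'); q=r.sense();print(q['ft_force'],q['wrist_torque'],q['tool_pos'],q['joint_pos'])
print(measure(s)[0][2])
g=s['color'].astype(int).sum(2)//3
for c in(308,312,314,316,318,320,322,324): print(c,g[212:226,c],g[243:258,c])
E
```

```text
[-0.4451348   0.04753065  0.47061626] [ 0.31020328  0.02890279 -0.03709684] [576.53406212 -18.20220849   3.4661509 ] [ 18.73409104  32.67401454  90.92495883 -43.14143695  78.33467504
  36.32478802]
([302, 224, 5, 22, 87], [303.8, 234.3])
308 [195 191 164 113  75  71  75  76  74  67 117 191 213 196] [178 181 204 217 214 175 101  68  69  72  77 103 133 172 191]
312 [213 213 216 214 175 101 101 158 175 139 120 188 211 190] [191 173 160 193 209 183 167 172 139  82 113 190 214 215 213]
314 [213 214 215 212 174  99  95 156 175 140 122 187 210 190] [192 175 161 193 208 179 162 172 142  81 111 189 214 214 214]
316 [213 213 215 212 174  98  86 144 169 145 127 187 210 191] [182 155 150 193 209 179 162 171 141  82 113 189 214 215 214]
318 [213 213 214 214 198 150  98 130 164 154 136 188 211 189] [166 122 134 192 209 179 161 171 138  81 111 188 213 214 214]
320 [213 213 213 214 213 203 188 172 167 154 140 187 210 190] [192 170 156 193 208 177 158 175 184 187 191 206 214 214 213]
322 [213 213 213 213 214 214 215 213 207 199 194 206 211 189] [199 185 167 192 211 203 198 202 210 214 215 214 214 214 213]
324 [213 213 213 213 213 213 213 214 214 214 214 215 212 189] [199 185 168 192 212 215 214 215 214 214 213 213 213 213 213]
```

{"op": "apply_moves", "data": {
  "angular": [
    [0,0,0],
    [0,0,0],
    [0,0,0],
    [0,0,0],
    [0,0,0]
  ],
  "travel": [
    [0,0,0],
    [0,0,0],
    [0,0,0],
    [0,0,0],
    [0,0,0]
  ],
  "jaw": [0.4,0.4,0.4,0.4,0.4],
  "force": 20
}}

```text
time: 10.88
tool_pos: [576.6, -18.2, 3.5]
tcp_rot: [-180.0, 45.0, 90.0]
ft_force: [-0.4, 0.9, 2.1]
finger_gap: 45.5
grip_force: 21.2
```

```bash
python3 - <<'E'
from m import *
s=snap('top'); q=r.sense();print(q['ft_force'],q['wrist_torque'],q['finger_gap'],q['grip_force'])
print(measure(s)[0][2])
cv2.imwrite('pics/c6.png',cv2.resize(s['color'][200:270,270:360],None,fx=6,fy=6)[:,:,::-1])
E
```

```text
[-0.09406673  1.4001399   2.46132903] [0.21111729 0.02649859 0.00676511] 45.59401852050035 21.201207427075133
([302, 225, 5, 20, 86], [304.1, 234.3])
```

View pics/c6.png

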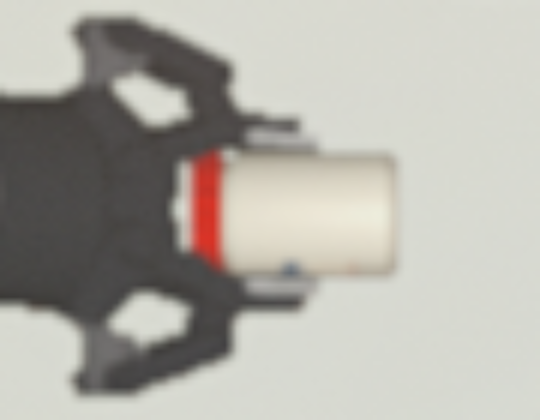

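{"op": "apply_moves", "data": {
  "angular": [
    [0,0,0],
    [0,0,0],
    [0,0,0],
    [0,0,0],
    [0,0,0],
    [0,0,0],
    [0,0,0],
    [0,0,0],
    [0,0,0],
    [0,0,0],
    [0,0,0],
    [0,0,0],
    [0,0,0],
    [0,0,0],
    [0,0,0]
  ],
  "travel": [
    [0,0,0],
    [0,0,0],
    [0,0,0.1],
    [0,0,0.3],
    [0,0,0.4],
    [0,0,0.4],
    [0,0,0.4],
    [0,0,0.4],
    [0,0,0.4],
    [0,0,0.4],
    [0,0,0.3],
    [0,0,0.2],
    [0,0,0],
    [0,0,0],
    [0,0,0]
  ],
  "jaw": [0.4,0.4,0.4,0.4,0.4,0.4,0.4,0.4,0.4,0.4,0.4,0.4,0.4,0.4,0.4],
  "force": 60
}}

```text
time: 12.8
tool_pos: [576.1, -18.3, 134.7]
tcp_rot: [-179.9, 45.0, 90.1]
ft_force: [0.0, -0.1, -1.2]
finger_gap: 44.1
grip_force: 61.1
```

```bash
python3 - <<'E'
from m import *
F=[]
for i in range(6):
    s=snap('top'); q=r.sense();F.append(np.r_[q['ft_force'],q['wrist_torque']])
print(np.mean(F,0).round(2),np.std(F,0).round(2),q['finger_gap'],q['grip_force'],q['tool_pos'])
print(measure(s)[0])
E
```

```text
[-0.44 -0.02 -1.48  0.49 -0.02  0.  ] [0.21 0.49 0.35 0.03 0.03 0.03] 44.34748269498816 61.13425458781421 [576.43811743 -18.2192023  135.27163021]
[([269, 163, 21, 21, 351], [278.9, 172.9]), ([359, 166, 21, 21, 356], [368.9, 176.1]), ([298, 220, 6, 22, 112], [300.8, 230.3]), ([408, 268, 29, 61, 796], [424.0, 298.2])]
```

{"op": "apply_moves", "data": {
  "angular": [
    [0.804,0,0],
    [0.804,0,0],
    [0.804,0,0],
    [0.804,0,0],
    [0.803,0,0],
    [0.803,0,0],
    [0.803,0,0],
    [0,0,-0.9375],
    [0,0,-0.9375],
    [0,0,-0.9375],
    [0,0,-0.9375],
    [0,0,-0.9375],
    [0,0,-0.9375],
    [0,0,-0.9375],
    [0,0,-0.9375],
    [0,0,-0.9375],
    [0,0,-0.9375],
    [0,0,-0.9375],
    [0,0,-0.9375],
    [0,0,0]
  ],
  "travel": [
    [0,0,0],
    [0,0,0],
    [0,0,0],
    [0,0,0],
    [0,0,0],
    [0,0,0],
    [0,0,0],
    [0,0,0],
    [0,0,0],
    [0,0,0],
    [0,0,0],
    [0,0,0],
    [0,0,0],
    [0,0,0],
    [0,0,0],
    [0,0,0],
    [0,0,0],
    [0,0,0],
    [0,0,0],
    [0,0,0]
  ],
  "jaw": [0.4,0.4,0.4,0.4,0.4,0.4,0.4,0.4,0.4,0.4,0.4,0.4,0.4,0.4,0.4,0.4,0.4,0.4,0.4,0.4]
}}

```text
time: 15.6
tool_pos: [576.3, -18.3, 135.3]
tcp_rot: [180.0, 0.0, 0.1]
ft_force: [0.3, 0.6, -2.0]
finger_gap: 44.3
grip_force: 61.2
```

{"op": "apply_moves", "data": {
  "angular": [
    [0,-0.703,0],
    [0,-0.703,0],
    [0,-0.703,0],
    [0,-0.703,0],
    [0,-0.703,0],
    [0,-0.703,0],
    [0,-0.703,0],
    [0,-0.704,0],
    [0,0,0],
    [0,0,0]
  ],
  "travel": [
    [0,0,0],
    [0,0,0],
    [0,0,0],
    [0,0,0],
    [0,0,0],
    [0,0,0],
    [0,0,0],
    [0,0,0],
    [0,0,0],
    [0,0,0]
  ],
  "jaw": [0.4,0.4,0.4,0.4,0.4,0.4,0.4,0.4,0.4,0.4]
}}

```text
time: 16.85
tool_pos: [577.1, -18.4, 136.6]
tcp_rot: [179.9, -45.0, 0.2]
ft_force: [-0.4, 0.5, -1.3]
finger_gap: 44.4
grip_force: 61.3
```

```bash
python3 - <<'E'
from m import *
F=[]
for i in range(4):
    s=snap('top'); q=r.sense();F.append(np.r_[q['ft_force'],q['wrist_torque']])
print(np.mean(F,0).round(2),q['finger_gap'],q['grip_force'],q['tool_pos'],q['tcp_rot'],q['joint_pos'].round(1))
s2=snap('scene');print(measure(s)[0]);print(measure(s2)[0])
cv2.imwrite('pics/c7.png',np.hstack([cv2.resize(s['color'][130:260,260:400],(420,390)),cv2.resize(s2['color'][130:300,200:360],(367,390))])[:,:,::-1])
E
```

```text
[-0.24 -0.11 -0.86  0.02  0.5  -0.  ] 44.52497771243759 61.269567646086216 [577.48494045 -18.30873954 136.79608881] [ 1.79915071e+02 -4.50405571e+01  1.15173768e-01] [-12.9 -33.9 140.8  18.4  30.   64.7]
[([269, 163, 21, 21, 350], [278.9, 172.9]), ([359, 166, 21, 21, 355], [368.9, 176.1]), ([314, 231, 23, 22, 412], [324.9, 241.5]), ([427, 268, 10, 59, 399], [432.1, 296.7]), ([407, 271, 20, 58, 394], [415.7, 299.6])]
[([273, 175, 22, 19, 331], [283.7, 184.2]), ([303, 198, 27, 21, 390], [315.1, 207.2]), ([391, 215, 59, 24, 608], [424.9, 227.7]), ([210, 232, 25, 21, 380], [222.0, 242.1])]
```

View pics/c7.png

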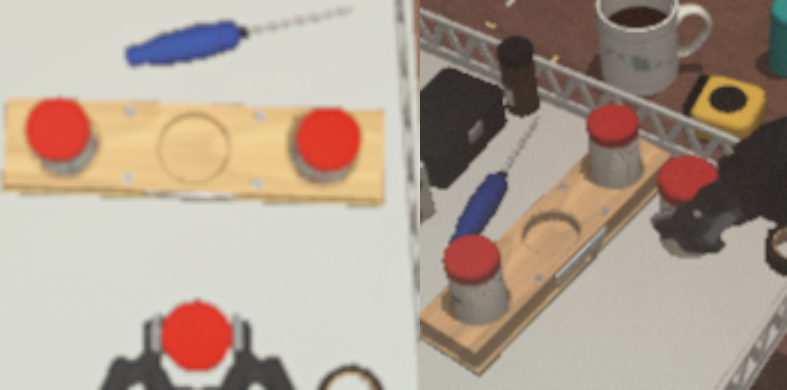

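The picture shows the jar upright, gripped, its cap at top-view (325,241.5) and scene (315,207). The middle pocket is empty and clear ahead. I'll triangulate the caps to get relative offsets.

```bash
cat >> m.py <<'E'
def tri(s,p,s2,p2):
    A=np.zeros((3,3));b=np.zeros(3)
    for S,u in((s,p),(s2,p2)):
        c=ray(S,*u,0);d=ray(S,*u,500)-c;d/=np.linalg.norm(d);M=np.eye(3)-np.outer(d,d);A+=M;b+=M@c
    return np.linalg.solve(A,b)
E
python3 - <<'E'
from m import *
s=snap('top');s2=snap('scene')
L=tri(s,(278.9,172.9),s2,(222,242.1));Rr=tri(s,(368.9,176.1),s2,(283.7,184.2));C=tri(s,(324.9,241.5),s2,(315.1,207.2))
print(L,Rr,C,(L+Rr)/2); print('delta to seated',(L+Rr)/2-C)
for z in (95,150,160,170): print(z,ray(s,324.9,241.5,z).round(1))
# top area ratio: cap diameter px
for a in (351,355,412): d=2*np.sqrt(a/np.pi);print(a,d,540*46/d)
E
```

```text
[705.952217    78.42095814  88.16589186] [ 698.01756516 -111.09299022   87.02933902] [557.04735555 -18.0045725  185.71989248] [701.98489108 -16.33601604  87.59761544]
delta to seated [144.93753553   1.66855646 -98.12227703]
95 [559.5 -18.6  95. ]
150 [556.8 -18.9 150. ]
160 [556.4 -19.  160. ]
170 [555.9 -19.1 170. ]
351 21.14017691983778 1175.0138181999002
355 21.260292528114064 1168.375268926908
412 22.903595622322865 1084.5458682386895
```

{"op": "apply_moves", "data": {
  "angular": [
    [0,0,0],
    [0,0,0],
    [0,0,0],
    [0,0,0],
    [0,0,0],
    [0,0,0],
    [0,0,0],
    [0,0,0],
    [0,0,0],
    [0,0,0],
    [0,0,0],
    [0,0,0],
    [0,0,0],
    [0,0,0],
    [0,0,0],
    [0,0,0]
  ],
  "travel": [
    [0.2,0.035,0],
    [0.4,0,0],
    [0.4,0,0],
    [0.4,0,0],
    [0.4,0,0],
    [0.4,0,0],
    [0.4,0,0],
    [0.4,0,0],
    [0.4,0,0],
    [0.225,0,0],
    [0,0,-0.35],
    [0,0,-0.4],
    [0,0,-0.4],
    [0,0,-0.3],
    [0,0,-0.2],
    [0,0,0]
  ],
  "jaw": [0.4,0.4,0.4,0.4,0.4,0.4,0.4,0.4,0.4,0.4,0.4,0.4,0.4,0.4,0.4,0.4]
}}

```text
time: 19.2
tool_pos: [720.2, -16.7, 67.4]
tcp_rot: [-180.0, -44.9, 0.0]
ft_force: [0.1, 1.3, -0.9]
finger_gap: 44.9
grip_force: 61.3
```

```bash
cat >> m.py <<'E'
def look():
    s=snap('top');s2=snap('scene');q=r.sense()
    print('top',[(o[1],o[0][2:]) for o in measure(s)[0] if o[1][0]<400]);print('scene',[(o[1],o[0][2:]) for o in measure(s2)[0] if o[1][0]<380])
    print(q['time'],q['tool_pos'].round(1),q['tcp_rot'].round(2),q['ft_force'].round(1),q['finger_gap'].round(1));return s,s2
E
python3 - <<'E'
from m import *
s,s2=look()
c=[o for o in measure(s)[0] if 295<o[1][0]<350][0][1]
for z in (95,110,120,130): print(z,ray(s,*c,z).round(1))
E
```

```text
top [([278.9, 172.9], [21, 21, 349]), ([324.2, 173.9], [22, 22, 382]), ([368.9, 176.1], [21, 21, 357])]
scene [([279.1, 178.7], [16, 10, 63]), ([252.7, 201.8], [23, 19, 281]), ([222.0, 242.0], [25, 21, 379])]Traceback (most recent call last):
  File "<stdin>", line 2, in <module>
  File "m.py", line 15, in look
    print(q['time'],q['tool_pos'].round(1),q['tcp_rot'].round(2),q['ft_force'].round(1),q['finger_gap'].round(1));return s,s2
                                                                                        ^^^^^^^^^^^^^^^^^^^^^
AttributeError: 'float' object has no attribute 'round'
```

```bash
sed -i "s/,q\['finger_gap'\].round(1)/,round(q['finger_gap'],1)/" m.py
python3 - <<'E'
from m import *
s=snap('top');s2=snap('scene')
for z in (95,115,125,135): print(z,ray(s,324.2,173.9,z).round(1))
for a in (349,357,382): d=2*np.sqrt(a/np.pi);print(a,540*46/d)
C=tri(s,(324.2,173.9),s2,(252.7,201.8));print(C)
print(r.sense()['tool_pos'])
E
```

```text
95 [700.8 -17.8  95. ]
115 [697.4 -17.9 115. ]
125 [695.6 -18.  125. ]
135 [693.9 -18.  135. ]
349 1178.3758102446147
357 1165.0979124880696
382 1126.32792251162
[699.57318996 -16.12921842 118.06467231]
[721.9498533  -16.91284244  70.28495963]
```

```bash
python3 - <<'E'
from m import *
s=snap('top');s2=snap('scene')
t=np.linspace(0,2*np.pi,60)
print([(o[0],o[1]) for o in measure(s2)[0]])
o=measure(s)[0]
for st,c in o:
    if c[0]>400: continue
    print(c,st)
    for z in (85,95,105,115,125,135):
        X=ray(s,*c,z); P=np.array([proj(s2,X+[23*np.cos(a),23*np.sin(a),0]) for a in t]); T=np.array([proj(s,X+[23*np.cos(a),23*np.sin(a),0]) for a in t])
        print(z,'minu %.1f minv %.1f maxu %.1f'%(P[:,0].min(),P[:,1].min(),P[:,0].max()),'top w %.1f'%np.ptp(T[:,0]))
E
```

```text
[([243, 193, 23, 19, 280], [252.5, 200.9]), ([388, 208, 62, 32, 776], [420.7, 224.5]), ([210, 232, 25, 22, 383], [222.1, 242.1])]
[278.9, 172.9] [269, 163, 21, 21, 350]
85 minu 211.3 minv 233.9 maxu 235.7 top w 21.8
95 minu 211.6 minv 230.6 maxu 236.2 top w 22.0
105 minu 211.8 minv 227.3 maxu 236.6 top w 22.2
115 minu 212.1 minv 223.9 maxu 237.0 top w 22.4
125 minu 212.3 minv 220.4 maxu 237.5 top w 22.6
135 minu 212.6 minv 217.0 maxu 237.9 top w 22.8
[324.3, 172.8] [314, 162, 22, 22, 386]
85 minu 242.6 minv 203.2 maxu 265.9 top w 21.8
95 minu 242.8 minv 200.1 maxu 266.2 top w 22.0
105 minu 243.0 minv 197.0 maxu 266.6 top w 22.2
115 minu 243.2 minv 193.8 maxu 267.0 top w 22.4
125 minu 243.4 minv 190.6 maxu 267.4 top w 22.6
135 minu 243.6 minv 187.3 maxu 267.7 top w 22.8
[368.9, 176.1] [359, 166, 21, 21, 357]
85 minu 273.6 minv 177.0 maxu 295.9 top w 21.8
95 minu 273.7 minv 174.1 maxu 296.2 top w 22.0
105 minu 273.9 minv 171.1 maxu 296.5 top w 22.2
115 minu 274.0 minv 168.1 maxu 296.8 top w 22.4
125 minu 274.1 minv 165.0 maxu 297.1 top w 22.6
135 minu 274.3 minv 161.9 maxu 297.4 top w 22.9
```

{"op": "apply_moves", "data": {
  "angular": [
    [0,0,0],
    [0,0,0],
    [0,0,0],
    [0,0,0],
    [0,0,0],
    [0,0,0],
    [0,0,0],
    [0,0,0]
  ],
  "travel": [
    [0.025,0,0],
    [0,0,-0.1],
    [0,0,-0.1],
    [0,0,-0.1],
    [0,0,-0.1],
    [0,0,0],
    [0,0,0],
    [0,0,0]
  ],
  "jaw": [0.4,0.4,0.4,0.4,0.4,0.4,0.4,0.4]
}}

```text
time: 20.5
tool_pos: [722.7, -16.8, 53.7]
tcp_rot: [180.0, -45.0, 0.0]
ft_force: [0.1, 0.1, -1.3]
finger_gap: 44.7
grip_force: 61.3
```

```bash
python3 - <<'E'
from m import *
s,s2=look(); print([o[0] for o in measure(s2)[0]],measure(s)[0][1])
E
```

```text
top [([278.9, 172.9], [21, 21, 350]), ([324.3, 174.1], [22, 21, 371]), ([368.9, 176.1], [21, 21, 356])]
scene [([280.8, 180.7], [19, 14, 156]), ([252.9, 206.6], [23, 18, 277]), ([222.0, 242.2], [25, 22, 386])]
20.6 [722.6 -16.8  53.7] [ 1.7997e+02 -4.5020e+01  4.0000e-02] [-0.8  0.1 -0.6] 44.4
[[273, 175, 19, 14, 156], [243, 199, 23, 18, 277], [389, 210, 61, 29, 714], [210, 232, 25, 22, 386]] ([314, 164, 22, 21, 371], [324.3, 174.1])
```

{"op": "apply_moves", "data": {
  "angular": [
    [0,0,0],
    [0,0,0],
    [0,0,0],
    [0,0,0],
    [0,0,0],
    [0,0,0]
  ],
  "travel": [
    [0,0,-0.05],
    [0,0,-0.05],
    [0,0,-0.05],
    [0,0,-0.025],
    [0,0,0],
    [0,0,0]
  ],
  "jaw": [0.4,0.4,0.4,0.4,0.4,0.4]
}}

```text
time: 21.35
tool_pos: [722.5, -16.8, 46.4]
tcp_rot: [180.0, -45.0, 0.0]
ft_force: [-0.3, 0.2, -1.2]
finger_gap: 44.4
grip_force: 61.3
```

```bash
python3 - <<'E'
from m import *
s,s2=look(); print([o[0] for o in measure(s2)[0]],measure(s)[0][1])
E
```

```text
top [([278.9, 172.9], [21, 21, 348]), ([324.2, 174.6], [22, 22, 374]), ([368.9, 176.1], [21, 21, 356])]
scene [([281.8, 181.7], [21, 16, 211]), ([253.3, 209.1], [22, 19, 275]), ([222.1, 242.1], [25, 22, 381])]
21.45 [722.5 -16.8  46.5] [ 1.7997e+02 -4.5010e+01  4.0000e-02] [-0.2  0.5 -0.9] 44.5
[[273, 175, 21, 16, 211], [244, 201, 22, 19, 275], [389, 211, 61, 28, 712], [210, 232, 25, 22, 381]] ([314, 164, 22, 22, 374], [324.2, 174.6])
```

{"op": "apply_moves", "data": {
  "angular": [
    [0,0,0],
    [0,0,0],
    [0,0,0],
    [0,0,0]
  ],
  "travel": [
    [0,0,-0.025],
    [0,0,-0.025],
    [0,0,0],
    [0,0,0]
  ],
  "jaw": [0.4,0.4,0.4,0.4]
}}

```text
time: 21.95
tool_pos: [722.5, -16.8, 44.4]
tcp_rot: [180.0, -45.0, 0.0]
ft_force: [-0.1, 0.7, -0.8]
finger_gap: 44.5
grip_force: 61.3
```

{"op": "apply_moves", "data": {
  "angular": [
    [0,0,0],
    [0,0,0],
    [0,0,0],
    [0,0,0]
  ],
  "travel": [
    [0,0,-0.025],
    [0,0,-0.025],
    [0,0,0],
    [0,0,0]
  ],
  "jaw": [0.4,0.4,0.4,0.4]
}}

```text
time: 22.45
tool_pos: [722.5, -16.8, 42.4]
tcp_rot: [180.0, -45.0, 0.0]
ft_force: [-0.4, 0.6, -1.1]
finger_gap: 44.5
grip_force: 61.3
```

{"op": "apply_moves", "data": {
  "angular": [
    [0,0,0],
    [0,0,0],
    [0,0,0],
    [0,0,0]
  ],
  "travel": [
    [0,0,-0.025],
    [0,0,-0.025],
    [0,0,0],
    [0,0,0]
  ],
  "jaw": [0.4,0.4,0.4,0.4]
}}

```text
time: 22.95
tool_pos: [723.4, -17.0, 41.6]
tcp_rot: [180.0, -45.1, 0.0]
ft_force: [-2.8, 0.7, 5.4]
finger_gap: 44.7
grip_force: 61.9
```

```bash
python3 - <<'E'
from m import *
s,s2=look(); print([o[0] for o in measure(s2)[0]],measure(s)[0][1])
E
```

```text
top [([278.9, 172.9], [21, 21, 350]), ([324.4, 174.7], [22, 22, 369]), ([368.9, 176.1], [21, 21, 356])]
scene [([282.2, 182.3], [21, 16, 237]), ([253.4, 210.5], [22, 18, 276]), ([222.1, 242.2], [25, 22, 385])]
23.05 [723.4 -16.9  41.6] [ 1.7995e+02 -4.5110e+01  4.0000e-02] [-1.4  0.4  5.7] 44.7
[[273, 175, 21, 16, 237], [244, 203, 22, 18, 276], [389, 213, 62, 27, 674], [210, 232, 25, 22, 385]] ([314, 164, 22, 22, 369], [324.4, 174.7])
```

{"op": "apply_moves", "data": {
  "angular": [
    [0,0,0],
    [0,0,0],
    [0,0,0],
    [0,0,0],
    [0,0,0],
    [0,0,0]
  ],
  "travel": [
    [0,0,0.02],
    [0,0,0],
    [0,0,0],
    [0,0,0],
    [0,0,0],
    [0,0,0]
  ],
  "jaw": [0.45,0.6,0.75,0.75,0.75,0.75]
}}

```text
time: 23.8
tool_pos: [722.4, -16.8, 41.2]
tcp_rot: [180.0, -45.0, 0.0]
ft_force: [-0.2, 0.5, -0.6]
finger_gap: 64.1
grip_force: 0.0
```

```bash
python3 - <<'E'
from m import *
s,s2=look(); print([o[0] for o in measure(s2)[0]],measure(s)[0][1])
E
```

```text
top [([278.9, 172.9], [21, 21, 350]), ([324.2, 175.1], [21, 21, 355]), ([368.9, 176.1], [21, 21, 356])]
scene [([282.2, 182.5], [22, 17, 250]), ([253.9, 210.9], [23, 19, 288]), ([222.0, 242.1], [25, 21, 381])]
23.9 [722.5 -16.8  41.2] [ 1.7998e+02 -4.5000e+01  4.0000e-02] [-0.4  0.3  1.2] 64.1
[[273, 175, 22, 17, 250], [244, 203, 23, 19, 288], [389, 212, 61, 28, 676], [210, 232, 25, 21, 381]] ([314, 165, 21, 21, 355], [324.2, 175.1])
```

{"op": "apply_moves", "data": {
  "angular": [
    [0,0,0],
    [0,0,0],
    [0,0,0],
    [0,0,0],
    [0,0,0],
    [0,0,0],
    [0,0,0],
    [0,0,0],
    [0,0,0],
    [0,0,0],
    [0,0,0],
    [0,0,0],
    [0,0,0],
    [0,0,0]
  ],
  "travel": [
    [0,0,0.2],
    [0,0,0.4],
    [0,0,0.4],
    [0,0,0.4],
    [0,0,0.4],
    [0,0,0.2],
    [0.019,0.395,0],
    [0.019,0.395,0],
    [0.019,0.395,0],
    [0.019,0.395,0],
    [0.019,0.395,0],
    [0.019,0.395,0],
    [0,0,0],
    [0,0,0]
  ],
  "jaw": [0.75,0.75,0.75,0.75,0.75,0.75,0.75,0.75,0.75,0.75,0.75,0.75,0.75,0.75]
}}

```text
time: 25.65
tool_pos: [726.8, 77.8, 120.8]
tcp_rot: [180.0, -45.0, 0.1]
ft_force: [-1.0, -0.6, -0.3]
finger_gap: 63.9
grip_force: 0.0
```

```bash
cat >> m.py <<'E'
def weigh(n=10):
    F=[]
    for i in range(n):
        r.snapshot('top');q=r.sense();F.append(np.r_[q['ft_force'],q['wrist_torque']])
    print('F',np.mean(F,0).round(2),'sd',np.std(F,0).round(2))
E
python3 - <<'E'
from m import *
weigh();s,s2=look()
E
```

```text
F [ 0.07  0.28 -0.28  0.01  0.35 -0.01] sd [0.31 0.52 0.5  0.02 0.02 0.03]
top [([278.5, 172.0], [21, 19, 313]), ([324.2, 175.1], [21, 21, 353]), ([368.9, 176.1], [21, 21, 357])]
scene [([225.1, 245.4], [22, 18, 184])]
26.25 [727.   77.9 121.2] [ 1.7997e+02 -4.5000e+01  3.0000e-02] [-0.4  0.7  0.2] 64.0
```

{"op": "apply_moves", "data": {
  "angular": [
    [0,0,0],
    [0,0,0],
    [0,0,0],
    [0,0,0],
    [0,0,0],
    [0,0,0],
    [0,0,0],
    [0,0,0],
    [0,0,0],
    [0,0,0],
    [0,0,0],
    [0,0,0]
  ],
  "travel": [
    [0,0,-0.3],
    [0,0,-0.4],
    [0,0,-0.4],
    [0,0,-0.4],
    [0,0,-0.3],
    [0,0,-0.15],
    [0,0,-0.03],
    [0,0,0],
    [0,0,0],
    [0,0,0],
    [0,0,0],
    [0,0,0]
  ],
  "jaw": [0.75,0.75,0.75,0.75,0.75,0.75,0.75,0.75,0.4,0.4,0.4,0.4]
}}

```text
time: 27.75
tool_pos: [727.8, 78.1, 43.2]
tcp_rot: [180.0, -45.1, 0.0]
ft_force: [-2.5, 1.1, 6.4]
finger_gap: 44.6
grip_force: 61.7
```

{"op": "apply_moves", "data": {
  "angular": [
    [0,0,0],
    [0,0,0],
    [0,0,0],
    [0,0,0],
    [0,0,0],
    [0,0,0],
    [0,0,0],
    [0,0,0],
    [0,0,0]
  ],
  "travel": [
    [0,0,0.1],
    [0,0,0.2],
    [0,0,0.3],
    [0,0,0.3],
    [0,0,0.3],
    [0,0,0.2],
    [0,0,0.1],
    [0,0,0],
    [0,0,0]
  ],
  "jaw": [0.4,0.4,0.4,0.4,0.4,0.4,0.4,0.4,0.4]
}}

```text
time: 28.88
tool_pos: [726.6, 78.0, 101.2]
tcp_rot: [180.0, -44.9, 0.0]
ft_force: [-0.0, 0.2, -1.1]
finger_gap: 44.9
grip_force: 61.6
```

```bash
python3 - <<'E'
from m import *
weigh();s,s2=look()
E
```

```text
F [ 0.01  0.11 -1.58 -0.02  0.5  -0.  ] sd [0.47 0.4  0.37 0.03 0.02 0.03]
top [([276.6, 167.8], [23, 23, 401]), ([324.2, 175.1], [21, 21, 353]), ([368.9, 176.1], [21, 21, 355])]
scene [([216.3, 220.1], [25, 20, 317])]
29.475 [727.  78. 102.] [ 1.7997e+02 -4.5000e+01  4.0000e-02] [ 0.3 -0.1 -0.9] 44.6
```

{"op": "apply_moves", "data": {
  "angular": [
    [0,0,0],
    [0,0,0],
    [0,0,0],
    [0,0,0],
    [0,0,0],
    [0,0,0],
    [0,0,0],
    [0,0,0],
    [0,0,0]
  ],
  "travel": [
    [0,0,-0.2],
    [0,0,-0.3],
    [0,0,-0.3],
    [0,0,-0.25],
    [0,0,-0.2],
    [0,0,-0.15],
    [0,0,-0.05],
    [0,0,0],
    [0,0,0]
  ],
  "jaw": [0.4,0.4,0.4,0.4,0.4,0.4,0.4,0.4,0.4]
}}

```text
time: 30.6
tool_pos: [727.4, 78.0, 44.6]
tcp_rot: [180.0, -45.0, 0.0]
ft_force: [1.1, 0.6, -1.3]
finger_gap: 45.2
grip_force: 61.6
```

Not touching yet; one or two more millimetres.

{"op": "apply_moves", "data": {
  "angular": [
    [0,0,0],
    [0,0,0],
    [0,0,0],
    [0,0,0]
  ],
  "travel": [
    [0,0,-0.025],
    [0,0,-0.025],
    [0,0,0],
    [0,0,0]
  ],
  "jaw": [0.4,0.4,0.4,0.4]
}}

```text
time: 31.1
tool_pos: [727.9, 78.1, 43.2]
tcp_rot: [180.0, -45.1, 0.0]
ft_force: [-1.9, -0.1, 5.5]
finger_gap: 45.0
grip_force: 61.8
```

{"op": "apply_moves", "data": {
  "angular": [
    [0,0,0],
    [0,0,0],
    [0,0,0],
    [0,0,0],
    [0,0,0]
  ],
  "travel": [
    [0,0,0.02],
    [0,0,0],
    [0,0,0],
    [0,0,0],
    [0,0,0]
  ],
  "jaw": [0.45,0.6,0.75,0.75,0.75]
}}

```text
time: 31.72
tool_pos: [726.9, 78.0, 42.5]
tcp_rot: [180.0, -45.0, 0.0]
ft_force: [-0.2, -0.4, -0.3]
finger_gap: 64.2
grip_force: 0.0
```

{"op": "apply_moves", "data": {
  "angular": [
    [0,0,0],
    [0,0,0],
    [0,0,0],
    [0,0,0],
    [0,0,0],
    [0,0,0],
    [0,0,0],
    [0,0,0],
    [0,0,0],
    [0,0,0],
    [0,0,0],
    [0,0,0],
    [0,0,0],
    [0,0,0],
    [0,0,0],
    [0,0,0],
    [0,0,0],
    [0,0,0],
    [0,0,0],
    [0,0,0]
  ],
  "travel": [
    [0,0,0.2],
    [0,0,0.4],
    [0,0,0.4],
    [0,0,0.4],
    [0,0,0.4],
    [0,0,0.2],
    [-0.016,-0.392,0],
    [-0.016,-0.392,0],
    [-0.016,-0.392,0],
    [-0.016,-0.392,0],
    [-0.016,-0.392,0],
    [-0.016,-0.392,0],
    [-0.016,-0.392,0],
    [-0.016,-0.392,0],
    [-0.016,-0.392,0],
    [-0.016,-0.392,0],
    [-0.016,-0.392,0],
    [-0.016,-0.392,0],
    [0,0,0],
    [0,0,0]
  ],
  "jaw": [0.75,0.75,0.75,0.75,0.75,0.75,0.75,0.75,0.75,0.75,0.75,0.75,0.75,0.75,0.75,0.75,0.75,0.75,0.75,0.75]
}}

```text
time: 34.22
tool_pos: [719.2, -109.8, 122.6]
tcp_rot: [-180.0, -45.0, 0.0]
ft_force: [0.5, 0.0, 0.2]
finger_gap: 64.2
grip_force: 0.0
```

```bash
python3 - <<'E'
from m import *
weigh(4);s,s2=look();print([o[0] for o in measure(s2)[0]])
E
```

```text
F [0.17 0.28 0.05 0.01 0.31 0.02] sd [0.06 0.44 0.65 0.02 0.04 0.03]
top [([279.3, 173.0], [21, 21, 350]), ([324.2, 175.1], [21, 21, 354]), ([369.2, 175.3], [22, 19, 333])]
scene [([284.2, 186.2], [22, 15, 239]), ([255.0, 212.1], [23, 20, 353]), ([222.5, 241.7], [24, 20, 376])]
34.525 [ 719.4 -109.6  122.8] [ 1.7997e+02 -4.5000e+01  8.0000e-02] [-0.1  0.4  0. ] 64.1
[[273, 179, 22, 15, 239], [244, 203, 23, 20, 353], [389, 205, 61, 34, 813], [211, 232, 24, 20, 376]]
```

Left jar is reseated (cap at (279.3,173), 21 px across as before). Now the right jar.

{"op": "apply_moves", "data": {
  "angular": [
    [0,0,0],
    [0,0,0],
    [0,0,0],
    [0,0,0],
    [0,0,0],
    [0,0,0],
    [0,0,0],
    [0,0,0],
    [0,0,0],
    [0,0,0],
    [0,0,0],
    [0,0,0]
  ],
  "travel": [
    [0,-0.02,-0.3],
    [0,0,-0.4],
    [0,0,-0.4],
    [0,0,-0.4],
    [0,0,-0.3],
    [0,0,-0.15],
    [0,0,-0.03],
    [0,0,0],
    [0,0,0],
    [0,0,0],
    [0,0,0],
    [0,0,0]
  ],
  "jaw": [0.75,0.75,0.75,0.75,0.75,0.75,0.75,0.75,0.4,0.4,0.4,0.4]
}}

```text
time: 36.02
tool_pos: [720.0, -111.1, 44.6]
tcp_rot: [179.9, -45.1, 0.1]
ft_force: [-2.8, 1.9, 6.1]
finger_gap: 44.8
grip_force: 62.0
```

{"op": "apply_moves", "data": {
  "angular": [
    [0,0,0],
    [0,0,0],
    [0,0,0],
    [0,0,0],
    [0,0,0],
    [0,0,0],
    [0,0,0],
    [0,0,0],
    [0,0,0]
  ],
  "travel": [
    [0,0,0.1],
    [0,0,0.2],
    [0,0,0.3],
    [0,0,0.3],
    [0,0,0.3],
    [0,0,0.2],
    [0,0,0.1],
    [0,0,0],
    [0,0,0]
  ],
  "jaw": [0.4,0.4,0.4,0.4,0.4,0.4,0.4,0.4,0.4]
}}

```text
time: 37.15
tool_pos: [718.9, -110.8, 102.8]
tcp_rot: [-180.0, -44.9, 0.0]
ft_force: [-0.1, -0.0, -4.8]
finger_gap: 44.8
grip_force: 61.7
```

```bash
python3 - <<'E'
from m import *
weigh();s,s2=look()
E
```

```text
F [-0.36  0.08 -3.92  0.    0.79  0.01] sd [0.44 0.51 0.46 0.03 0.03 0.03]
top [([371.4, 171.3], [23, 23, 406]), ([279.2, 173.0], [21, 21, 349]), ([324.2, 175.1], [21, 21, 354])]
scene [([279.9, 161.2], [22, 18, 256]), ([255.0, 212.1], [23, 20, 353]), ([222.5, 241.9], [24, 21, 385])]
37.75 [ 719.4 -111.   103.6] [ 1.7997e+02 -4.5000e+01  3.0000e-02] [-0.2 -0.6 -4.5] 44.8
```

The right jar is the heavy one: about 3.9 N against about 1.5 N, with torque 0.79 against 0.50. Raising it to 20 cm.

{"op": "apply_moves", "data": {
  "angular": [
    [0,0,0],
    [0,0,0],
    [0,0,0],
    [0,0,0],
    [0,0,0],
    [0,0,0],
    [0,0,0],
    [0,0,0],
    [0,0,0],
    [0,0,0],
    [0,0,0],
    [0,0,0],
    [0,0,0],
    [0,0,0],
    [0,0,0],
    [0,0,0]
  ],
  "travel": [
    [0,0,0.1],
    [0,0,0.25],
    [0,0,0.35],
    [0,0,0.4],
    [0,0,0.4],
    [0,0,0.4],
    [0,0,0.4],
    [0,0,0.35],
    [0,0,0.25],
    [0,0,0.15],
    [0,0,0],
    [0,0,0],
    [0,0,0],
    [0,0,0],
    [0,0,0],
    [0,0,0]
  ],
  "jaw": [0.4,0.4,0.4,0.4,0.4,0.4,0.4,0.4,0.4,0.4,0.4,0.4,0.4,0.4,0.4,0.4]
}}

```text
time: 39.75
tool_pos: [719.3, -110.9, 225.5]
tcp_rot: [180.0, -45.0, 0.0]
ft_force: [-0.3, 0.2, -4.6]
finger_gap: 44.4
grip_force: 61.7
```

```bash
python3 - <<'E'
from m import *
s,s2=look(); print(tri(s,[o for o in measure(s)[0] if 355<o[1][0]<400][0][1],s2,min([o[1] for o in measure(s2)[0] if o[1][0]<380],key=lambda c:c[1])))
cv2.imwrite('pics/c8.png',np.hstack([cv2.resize(s['color'][130:260,250:410],(400,325)),cv2.resize(s2['color'][90:290,180:380],(325,325))])[:,:,::-1])
E
```

```text
top [([376.9, 159.0], [26, 26, 519]), ([279.2, 173.0], [21, 21, 350]), ([324.2, 175.1], [21, 21, 353])]
scene [([275.5, 111.1], [24, 19, 280]), ([254.9, 212.0], [23, 20, 343]), ([222.5, 241.9], [24, 21, 385])]
39.85 [ 719.4 -111.   225.6] [ 1.7997e+02 -4.5000e+01  4.0000e-02] [-0.2 -0.4 -4.5] 45.1
[ 699.36718369 -109.37548097  273.76237281]
```

View pics/c8.png

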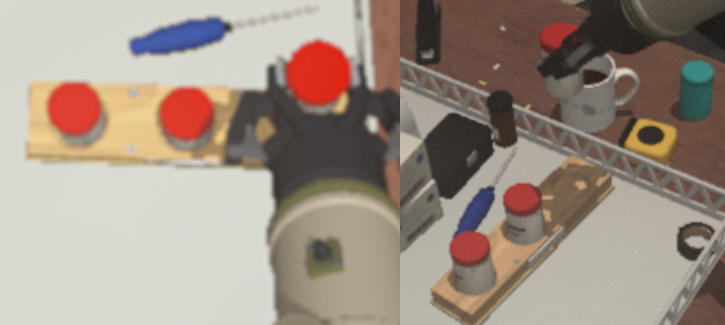

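The held jar is upright with its cap near 275–280 mm, so its underside is at about 200 mm. The other two stand in the left and middle pockets.

```bash
python3 -c "
from bench import r
print(r.hand_in())"
```

```text
the job is handed in; nothing more can be done
None
```

The fallen jar now stands in the middle pocket, and the full jar, the one from the right pocket (roughly 0.4 kg against 0.15 kg), is held upright about 20 cm up with the other two seated in the rack. I handed the job in at about 40 s; the hand-in gave no verdict.

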